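# Tip a standing carving blank flat and lay it in the stack

## Task

Take the basswood blank that stands on end, stand it on end with a broad face against the yellow-striped edge of the cork carving board, let go, and tip it over that edge so that it lies on its broad face on the board. Then take it again and lay it flat in the open place of the stack's upper course, in line with the stack, squarely across the joint between the two lower blanks, next to the blank already laid there with the same small gap as in the course below; set it down rather than drop it. Do not shift the blanks already stacked, nor the sanding block, spoon and mug.

Things in the scene. Friction and masses are not known exactly. Their poses are not given: they have to be found in the camera images.
- blank_c (a point): centre of the loose basswood blank to be laid, 50 mm above the table at the start: a pale wooden block standing on end, 100 mm long (its z, upright at the start), 48 mm wide (y), 36 mm thick (x), 55 to 115 g, a blue dot on its upper end. Its two broad faces (48 x 100 mm) look along its +x and -x
- edge (a point): middle of the yellow-striped upper edge of the fixed cork carving board, 12 mm above the table. The edge runs 80 mm each way along y; the board lies on its +x side; on the -x side, roughly facing the robot, it is a plain step down to the table. A blank stood there and pushed towards +x near its top pivots over the edge and ends lying with its centre about 10 to 40 mm beyond it
- board: the cork carving board, fixed, 140 mm (x) by 160 mm (y), 12 mm thick; origin at the centre of its underside, on the table; x points away from the yellow-striped edge, z up. A blank lying flat on it has its centre 30 mm above the table
- tray: fixed plywood tray under the stack, 330 (x) x 66 (y) x 12 mm, dark 16 mm high cleat at its -x end; origin at the centre of its underside on the table, z up. Lower course: blanks end to end, 4 mm gaps, centred at x = -104, 0, 104 mm, tops 48 mm above the table. Upper course: one blank at x = -52 mm; the open place is at x = +52 mm, y = 0, a blank there having its centre 66 mm up
- low0_c (a point): basswood block, 100 mm long (x), 48 mm wide (y), 36 mm thick (z), about 80 g, lying flat and loose; this point is its centre; lower course, the -x end of the tray, 30 mm above the table
- low1_c (a point): basswood block, 100 mm long (x), 48 mm wide (y), 36 mm thick (z), about 80 g, lying flat and loose; this point is its centre; lower course, middle, 30 mm above the table
- low2_c (a point): basswood block, 100 mm long (x), 48 mm wide (y), 36 mm thick (z), about 80 g, lying flat and loose; this point is its centre; lower course, the +x end of the tray, 30 mm above the table
- laid_c (a point): basswood block, 100 mm long (x), 48 mm wide (y), 36 mm thick (z), about 80 g, lying flat and loose; this point is its centre; already laid in the upper course across the joint of the -x and middle lower blanks, 66 mm above the table
- sander: bystander: blue sanding block, 80 x 50 x 30 mm, origin at the centre of its underside
- spoon: bystander: wooden spoon about 160 mm long lying along its x, origin at its underside
- mug: bystander: blue mug, 76 mm across, 90 mm high, origin at the centre of its underside
Not all that is in view belongs to the job. What is shaped like the part that bears blank_c but orange is not meant.

How it is judged (in metres and radians):
On the way, in this order (a step that is already met when the one before it is completed fails the run):
1. the blank stands on end, let go, with a broad face against the yellow-striped edge of the board (gap under 20 mm, turned less than 0.3 rad to the edge, centre within 60 mm of the edge's middle) (x of blank_c in the frame of edge between -0.04 and -0.012 m and y of blank_c in the frame of edge between -0.06 and 0.06 m and angle between blank_c's own z axis and vertical below 0.06 rad and height (world z) of blank_c between 0.045 and 0.055 m and angle between the x axis of blank_c and the x axis of edge, either way round below 0.3 rad and contact force between the fingers and blank below 0.1 N), for 0.2 s.
2. the blank lies on its broad face on the board, let go and at rest (angle between the x axis of blank_c and the z axis of board, either way round below 0.08 rad and x of blank_c in the frame of edge between 0 and 0.13 m and y of blank_c in the frame of edge between -0.08 and 0.08 m and z of blank_c in the frame of edge between 0.013 and 0.024 m and contact force between the fingers and blank below 0.1 N and linear speed of blank below 0.05 m/s), for 0.2 s.
At the end, for the whole second after the job is handed in: The blank lies flat on its broad face in the open place of the upper course: centre within 10 mm along the stack and 8 mm across it, within 4 mm of its resting height, within 0.12 rad of the stack's direction, at rest and let go (x of blank_c in the frame of tray between 0.042 and 0.062 m and y of blank_c in the frame of tray between -0.008 and 0.008 m and z of blank_c in the frame of tray between 0.062 and 0.07 m and angle between the z axis of blank_c and the x axis of tray, either way round below 0.12 rad and angle between the x axis of blank_c and the z axis of tray, either way round below 0.08 rad and linear speed of blank below 0.02 m/s and contact force between the fingers and blank below 0.1 N); the robot touches nothing.
It fails at once if a stacked blank was shifted more than 10 mm (distance of any of low0_c, low1_c, low2_c, laid_c from where it was at the start of the episode above 0.01 m).
It fails at once if a bystander (sanding block, spoon, mug) was moved more than 30 mm (distance of any of sander, spoon, mug from where it was at the start of the episode above 0.03 m).
It fails at once if the blank was dropped onto the stack (falling free there faster than 0.5 m/s, about 13 mm of fall) (horizontal distance between blank_c and tray below 0.12 m and contact force between the fingers and blank below 0.1 N and linear speed of blank above 0.5 m/s).
It also fails if it takes over 61 s, if anything falls off the work surface, if the arm or the gripper's body presses on something with over 40 N, if the wrist force passes 120 N, or if a joint passes its speed limit or range.

## Robot

A 7-joint arm with a two-finger parallel gripper is mounted at the origin on the work surface. World frame = base frame: x ahead of the robot, y to its left, z up, the work surface at z = 0. Lengths are in mm, angles in rad, forces in N, time in s.
With the tool pointing down it reaches from about 400 to 850 mm from the base axis. Payload 4.5 kg.
Tool frame: the origin (TCP) lies at the very end of the fingers, on their centre line; the grasp point (between the pads) lies 19 mm behind it (bot.grasp_offset is the distance from the TCP to the grasp point, in mm); z points along the fingers, y is the line along which they close (so a half turn about z gives the same grasp; the last joint's range is limited). The gripper opens to 88 mm and grips with 3 to 60 N. Pads are 18 mm wide; open, the fingers measure 123 mm over their backs; the gripper's body (75 mm by 187 mm) begins 45 mm behind the grasp point.
Start: joints at [-1.201, 0.689, -0.195, 1.565, 0.157, 0.902, -0.215], TCP at [205.934, 590.123, 238.743] pointing down, gripper open.
Joint ranges: [-3.01, 3.01], [-0.46, 2.08], [-1.47, 1.51], [0.13, 2.56], [-1, 4.14], [0.04, 2.09], [-2.66, 2.66]. Speed limits (rad/s): [2.57, 2.57, 3.14, 3.14, 3.14, 3.14, 3.14].

## Interface

Orientations are given as a unit quaternion [w, x, y, z].
In Python, from workcell import bot gives the robot as it stands.
- The arm moves only by the tool apply_moves, never from a script. Its argument "moves" is a list of rows, each a list of 3 entries, a list of its own where there are three numbers: the shift along the tool's x, y, z in cm, then the turn about the tool's z in units of 5 degrees (1.0 is 5 degrees), then the finger opening in cm, from 0 to 8.81. A call has exactly 10 rows; each row is the pose to reach, as a shift and turn from the pose commanded when the call began, along the tool's axes at that moment; what a row does not reach only later rows make up. A row lasts 1/10 s, in which the tool goes at most 50 mm and 8.59 degrees, less where a joint would pass 70% of its speed; a pose out of reach is approached as far as the arm can. A call with a gripper value outside its range is refused whole. The fingers move at their own pace and stop on an object; the grip force is fixed at half the most. Time passes only in rows, so rows that repeat a pose let the fingers close, or fill a call up. It gives the time, the measured TCP pose, the force, the opening and the grip force at its end, in the units of the state.
- bot.get_obs(): the state, without advancing time (a new reading comes with each control period).
- bot.grab_frame(name): name is "scene" or "top"; returns (picture, depth): 384x512x3 uint8, red, green, blue; 384x512 float32, mm along the optical axis (not along the pixel's ray), 0 where there is no reading.
- bot.camera_params(name): a dict with "fx", "fy", "cx", "cy" (pixels), "rvec" (rotation vector, rad) and "tvec" (3), from world to camera coordinates, as OpenCV has them. Camera axes: x right, y down, z forward; pixel columns grow to the right and rows downward; lengths in mm; the calibration is good to about 2 mm. A picture is of the moment at which its call begins. camera_params takes no time and is no camera call.
- bot.sign_off(): hands the job in; it is judged then, once.
The state is a dict: "time": time; "q": joint angles; "qvel": joint speeds; "effort": joint torques, N m; "eef_pos": TCP position; "eef_rot": TCP orientation; "contact_force": force on the tool from outside, world axes, zero at the start; "moment": the same for the moment, N m; "gripper_width": finger opening in mm; "gripper_force": force on a finger pad.
Only numpy, scipy, OpenCV 4.12 (cv2) and the standard library are available. Lean on these libraries where they do the work, as an engineer would, in place of code of your own. Each camera call takes 0.05 s, during which the arm holds its last target. There are 200 camera calls.

## Working session

There is one attempt and no reset: what is moved stays moved. The work goes in short steps, Python scripts to look and compute and a tool call to move; the robot and the scene stay as the last step left them, time stands still between calls to the robot, and variables do not carry over. Pictures are saved under pics/ and viewed, at most 10 in all, crops included, and the job is handed in when it is done.

Besides the shell and the picture viewer there is one more tool, called after ">>>" as name(argument=value, ...) on one line, values as JSON. apply_moves: Moves the arm, as the interface text tells. Its arguments: {"type":"object","properties":{"moves":{"type":"array","items":{"type":"array"}}},"required":["moves"]}

```bash
mkdir -p pics; cat > h.py <<'E'
import numpy as np, cv2
from workcell import bot
def grab(n):
    im,d=bot.grab_frame(n); np.savez(f'{n}.npz',im=im,d=d); return im,d
def cam(n):
    p=bot.camera_params(n); R=cv2.Rodrigues(np.array(p['rvec'],float))[0]; return p,R,np.array(p['tvec'],float).ravel()
def pts(n,d):
    p,R,t=cam(n); v,u=np.mgrid[:d.shape[0],:d.shape[1]]
    c=np.stack([(u-p['cx'])/p['fx']*d,(v-p['cy'])/p['fy']*d,d],-1)
    return (c-t)@R
def ray(n,u,v,z):
    p,R,t=cam(n); r=np.array([(u-p['cx'])/p['fx'],(v-p['cy'])/p['fy'],1])@R; o=-t@R
    return o+r*(z-o[2])/r[2]
E
python3 - <<'E'
from h import *
for n in('scene','top'):
    im,d=grab(n); cv2.imwrite(f'pics/{n}0.png',im[:,:,::-1]); p,R,t=cam(n); print(n,p,-t@R)
print(bot.get_obs())
E
```

```text
scene {'fx': 404.1437562096726, 'fy': 404.1437562096726, 'cx': 247.84777554868782, 'cy': 190.41371434340158, 'rvec': array([ 2.01427655,  1.64523781, -0.54028905]), 'tvec': array([-207.12762946, -397.39752705, 1426.55942424])} [1182.0620025   -27.14409898  915.36389508]
top {'fx': 353.2049607043321, 'fy': 353.2049607043321, 'cx': 253.15299168784927, 'cy': 190.37625723670448, 'rvec': array([ 2.21169481, -2.19657117,  0.11524526]), 'tvec': array([ 75.21030344, 601.70797097, 861.42409754])} [541.20770313 111.20803261 896.93229591]
{'time': 0.1, 'q': array([-1.20119158,  0.68985564, -0.19452195,  1.56619956,  0.1573092 ,
        0.90251425, -0.215112  ]), 'qvel': array([ 0.00070233, -0.00295891, -0.00177233, -0.00157843, -0.00062915,
       -0.00263958, -0.00187701]), 'effort': array([-2.88948999e-03, -5.28504610e+01, -1.27152856e+00, -1.53839672e+01,
       -5.25808800e-02,  2.00924696e-03,  4.31330875e-05]), 'eef_pos': array([205.81791703, 589.55930094, 238.0288321 ]), 'eef_rot': array([-6.95033896e-05,  1.67081762e-01,  9.85942725e-01, -7.89604891e-04]), 'contact_force': array([ 1.18587594,  0.32250849, -0.17108744]), 'moment': array([-0.0173803 ,  0.02952941,  0.02315453]), 'gripper_force': 0.0, 'gripper_width': 87.87606392451583}
```

View pics/scene0.png

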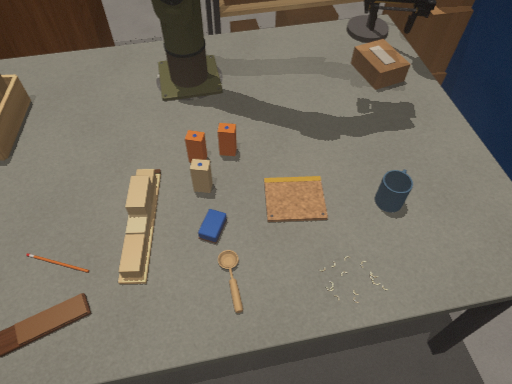

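View pics/top0.png

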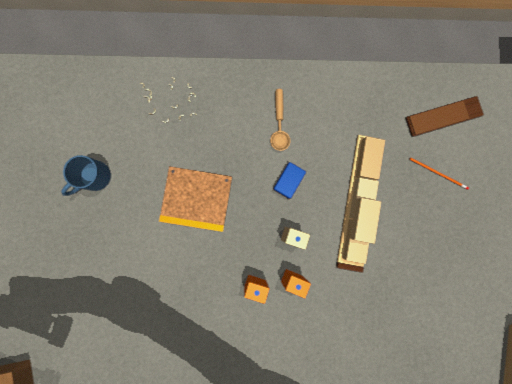

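Scene (318 px crops to follow): the pale block is at top (297,239). Two orange look-alikes are at (257,292) and (298,287). The pale one with the blue dot matches basswood. The board is at (196,198) with its yellow edge at the bottom, and the tray's dark cleat is at (350,267).

```bash
cat >> h.py <<'E'
def rect(P,m,zlo,zhi,xy=None,r=None):
    k=m&(P[...,2]>zlo)&(P[...,2]<zhi)
    if xy is not None: k&=np.hypot(P[...,0]-xy[0],P[...,1]-xy[1])<r
    q=P[k]; 
    if len(q)<5: return None
    (c,s,a)=cv2.minAreaRect(q[:,:2].astype(np.float32)); return np.round(c,1),np.round(s,1),round(a,1),round(float(np.median(q[:,2])),1),len(q)
E
python3 - <<'E'
from h import *
z=np.load('top.npz'); im,d=z['im'],z['d']; P=pts('top',d); 
hsv=cv2.cvtColor(im,cv2.COLOR_RGB2HSV); ok=d>0
def at(u,v): return P[v,u].round(1)
for n,uv in dict(blank=(297,234),dot=(298,239),low2=(372,157),mid=(368,188),laid=(367,222),low0=(357,252),tabl=(330,100),board=(196,195),sander=(290,180),orangeA=(257,288),mugtop=(70,160)).items(): print(n,at(*uv),hsv[uv[1],uv[0]])
print('blanktop',rect(P,ok,90,108,at(298,239)[:2],45))
for n,uv,lo,hi,r in(('laid',(367,222),76,92,75),('low2',(372,157),42,56,65),('tray',(367,200),5,92,190)):
    print(n,rect(P,ok,lo,hi,at(*uv)[:2],r))
print('board',rect(P,ok&(hsv[...,1]>120),6,18,at(196,195)[:2],130))
y=(hsv[...,0]>18)&(hsv[...,0]<28)&(hsv[...,1]>200)&(hsv[...,2]>150); y[:, 250:]=0; y[240:]=0
print('yellow',rect(P,y&ok,-5,20)); 
print('dot px', [np.round(c,1) for c in cv2.connectedComponentsWithStats(((hsv[...,0]>100)&(hsv[...,0]<130)&(hsv[...,1]>150)).astype(np.uint8))[3]])
a=cv2.resize(im[200:320,210:390],None,fx=4,fy=4,interpolation=cv2.INTER_CUBIC); cv2.imwrite('pics/crop.png',a[:,:,::-1])
E
```

```text
blank [497.9 -17.2  99.9] [ 30  57 239]
dot [486.8 -19.2 101.6] [109 177 205]
low2 [ 684.2 -212.4   45.2] [ 20 109 235]
mid [ 607.5 -200.9   45.8] [ 25  73 237]
laid [ 525.3 -183.5   83.1] [ 24  79 235]
low0 [ 452.4 -171.    47. ] [ 25  84 235]
tabl [ 841.4 -121.4   -1.8] [ 24  25 145]
board [588.8 221.3  15.3] [ 14 146 196]
sander [627.1 -11.7  28.1] [110 180 196]
orangeA [377.8  72.4  97.7] [ 18 185 237]
mugtop [662.  497.2  89.1] [102 123 102]
blanktop (array([487.7, -18.7]), array([48.1, 35.6]), 71.9, 99.7, 349)
laid (array([ 529.3, -185.5]), array([49.5, 99.7]), 80.0, 83.7, 910)
low2 (array([ 676.2, -211.4]), array([ 48.6, 112.3]), 79.8, 47.8, 859)
tray (array([ 598.3, -178.5]), array([323.3, 348.5]), 45.2, 46.9, 4453)
board (array([580.3, 222.9]), array([160.1, 139.9]), 81.2, 12.0, 3522)
yellow (array([519.7, 232.8]), array([156.4,  14.3]), 81.1, 12.5, 366)
dot px [array([255.4, 191.5]), array([289.2, 180. ]), array([100., 167.]), array([ 66., 168.]), array([ 76., 176.]), array([ 98., 184.]), array([ 88., 187.]), array([297.3, 238.3]), array([298. , 286.5]), array([256.5, 292.6])]
```

View pics/crop.png

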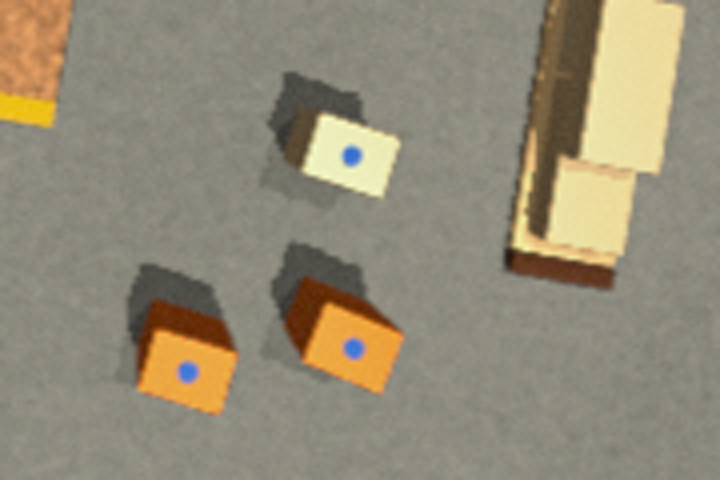

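The crop confirms it: the pale blank with the blue dot is at crop (352,155), top pixel (297,239), and the other two are orange decoys. I'll grip it across its 48 mm width, with the tool's y along the blank's y.

```bash
cat >> h.py <<'E'
from scipy.spatial.transform import Rotation as Ro
def to(x,y,z,yaw):  # yaw: world angle (deg) of tool y
    o=bot.get_obs(); q=o['eef_rot']; R=Ro.from_quat([q[1],q[2],q[3],q[0]]).as_matrix()
    a=np.degrees(np.arctan2(R[1,1],R[0,1])); t=-((yaw-a+90)%180-90)/5
    print('cm',(R.T@(np.array([x,y,z])-o['eef_pos'])/10).round(2),'turn',round(t,2),'| yaw',round(a,1),'tilt',R[:,2].round(3),'pos',np.round(o['eef_pos'],1),'t',o['time'])
E
python3 - <<'E'
from h import *
to(487.7,-18.7,200,72)
E
```

```text
cm [-46.65 -48.14   3.88] turn -0.25 | yaw 70.8 tilt [-0.    -0.002 -1.   ] pos [205.8 589.6 238. ] t 0.1
```

>>> apply_moves(moves=[[[-1.5,-1.5,0],0,8.8],[[-4.5,-4.6,0],0,8.8],[[-8,-8.2,0],0,8.8],[[-11.5,-11.8,0],0,8.8],[[-15,-15.4,0],0,8.8],[[-18.5,-19,0],0,8.8],[[-22,-22.6,0],0,8.8],[[-25.5,-26.2,0],0,8.8],[[-29,-29.8,0],0,8.8],[[-31,-32,0],0,8.8]])

```text
time: 1.1
eef_pos: [394.1, 181.8, 238.5]
eef_rot: [-0.0, 0.169, 0.986, -0.001]
contact_force: [-0.1, 0.8, 0.1]
gripper_width: 87.9
gripper_force: 0.0
```

```bash
python3 -c "
from h import *
to(487.7,-18.7,170,72)"
```

```text
cm [-15.51 -15.77   6.89] turn -0.3 | yaw 70.5 tilt [-0.    -0.002 -1.   ] pos [394.1 181.8 238.5] t 1.1
```

>>> apply_moves(moves=[[[-2,-2,0],-0.2,8.8],[[-5,-5.1,0],-0.2,8.8],[[-8.3,-8.5,0],-0.2,8.8],[[-11.5,-11.8,0],-0.2,8.8],[[-14,-14.4,1],-0.2,8.8],[[-15.7,-16.1,3],-0.2,8.8],[[-15.7,-16.1,5],-0.2,8.8],[[-15.7,-16.1,6.9],-0.2,8.8],[[-15.7,-16.1,6.9],-0.2,8.8],[[-15.7,-16.1,6.9],-0.2,8.8]])

```text
time: 2.1
eef_pos: [488.2, -17.7, 169.7]
eef_rot: [-0.0, 0.158, 0.987, -0.0]
contact_force: [0.5, -0.8, -0.6]
gripper_width: 88.0
gripper_force: 0.0
```

```bash
python3 -c "
from h import *
to(487.7,-18.7,52,72)"
```

```text
cm [ 0.   -0.11 11.77] turn -0.04 | yaw 71.8 tilt [-0.001  0.    -1.   ] pos [488.2 -17.7 169.7] t 2.1
```

>>> apply_moves(moves=[[[0,-0.1,2],0,8.8],[[0,-0.1,5],0,8.8],[[0,-0.1,8],0,8.8],[[0,-0.1,10.5],0,8.8],[[0,-0.1,11.7],0,8.8],[[0,-0.1,11.7],0,8.8],[[0,-0.1,11.7],0,4.0],[[0,-0.1,11.7],0,4.0],[[0,-0.1,11.7],0,4.0],[[0,-0.1,11.7],0,4.0]])

```text
time: 3.1
eef_pos: [488.5, -18.9, 53.5]
eef_rot: [0.001, 0.159, 0.987, 0.0]
contact_force: [-0.1, -0.9, -0.1]
gripper_width: 58.0
gripper_force: 0.0
```

```bash
python3 -c "
from h import *
to(487.7,-18.7,130,72)"
```

```text
cm [ 0.08 -0.   -7.65] turn -0.05 | yaw 71.7 tilt [ 0.001  0.    -1.   ] pos [488.5 -18.9  53.5] t 3.1
```

Still closing, so I'll finish the grip and then lift.

>>> apply_moves(moves=[[[0,0,0],0,3.0],[[0,0,0],0,3.0],[[0,0,0],0,3.0],[[0,0,0],0,3.0],[[0,0,0],0,3.0],[[0,0,0],0,3.0],[[0,0,-1],0,3.0],[[0,0,-3],0,3.0],[[0,0,-5],0,3.0],[[0,0,-6],0,3.0]])

```text
time: 4.1
eef_pos: [488.3, -19.0, 114.2]
eef_rot: [0.001, 0.159, 0.987, 0.0]
contact_force: [0.1, 0.4, -1.2]
gripper_width: 48.0
gripper_force: 30.0
```

```bash
python3 - <<'E'
from h import *
u=np.radians(-8.8); ex=np.array([np.cos(u),np.sin(u)]); e=np.array([511.5,233.6])
print(e-27*ex); t=e-27*ex
to(*t,112,81.2)
E
```

```text
[484.8178337  237.73061758]
cm [ 8.38 24.27  0.22] turn -1.89 | yaw 71.7 tilt [ 0.001  0.    -1.   ] pos [488.3 -19.  114.2] t 4.1
```

>>> apply_moves(moves=[[[0.5,1.5,0],-0.5,3.0],[[1.6,4.5,0],-1,3.0],[[2.8,8,0],-1.9,3.0],[[4,11.5,0],-1.9,3.0],[[5.2,15,0],-1.9,3.0],[[6.4,18.5,0],-1.9,3.0],[[7.5,22,0],-1.9,3.0],[[8.3,24.1,0],-1.9,3.0],[[8.3,24.3,0],-1.9,3.0],[[8.3,24.3,0],-1.9,3.0]])

```text
time: 5.1
eef_pos: [484.3, 238.4, 111.9]
eef_rot: [-0.001, 0.075, 0.997, -0.001]
contact_force: [-0.1, -0.7, 0.1]
gripper_width: 47.9
gripper_force: 30.0
```

```bash
python3 - <<'E'
from h import *
to(484.8,237.7,53.5,81.2)
for n in('scene','top'):
    im,d=grab(n)
    if n=='scene': cv2.imwrite('pics/s1.png',cv2.resize(im[110:260,200:350],None,fx=4,fy=4)[:,:,::-1])
E
```

```text
cm [-0.07 -0.05  5.84] turn 0.04 | yaw 81.4 tilt [-0.001 -0.001 -1.   ] pos [484.3 238.4 111.9] t 5.1
```

View pics/s1.png

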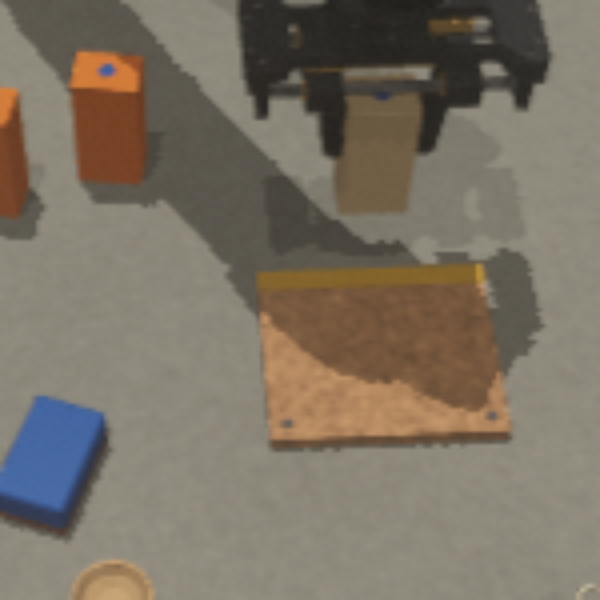

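The blank is held upright before the board, with its lower edge at crop (372,210). Next I'll measure its front face against the edge using scene depth.

```bash
python3 - <<'E'
from h import *
z=np.load('scene.npz');P=pts('scene',z['d'])[110:260,200:350]
u=np.radians(-8.8); R=np.array([[np.cos(u),-np.sin(u)],[np.sin(u),np.cos(u)]])
def loc(q): return (q[...,:2]-[511.5,233.6])@R
f=P[29:50,88:101]; print('face',np.median(loc(f),(0,1)), np.median(f[...,2]), 'x by row',np.median(loc(f)[...,0],1).round(1), 'z',np.median(f[...,2],1).round(0)[[0,-1]],'by col',np.median(loc(f)[...,0],0).round(1))
b=P[75:105,70:115]; print('board z',np.median(b[...,2]))
im=z['im'][110:260,200:350]; h=cv2.cvtColor(im,cv2.COLOR_RGB2HSV); y=(h[...,0]>18)&(h[...,0]<28)&(h[...,1]>180); y[:60]=0; y[75:]=0
q=loc(P[y]); print('yellow',np.percentile(q,[2,50,98],0).round(1),np.median(P[y][:,2]))
E
```

```text
face [-11.37724964  -1.01191387] 118.19674836859863 x by row [-11.6 -11.4 -11.1 -12.1 -11.5 -11.2 -11.  -11.3 -12.  -11.3 -11.5 -10.7
 -12.  -11.8 -11.5 -12.2 -10.7 -11.5 -10.6 -11.2 -12. ] z [156.  76.] by col [-11.5 -11.8 -10.9 -11.5 -11.  -11.3 -11.9 -10.7 -11.5 -11.4 -11.5 -11.3
 -11.1]
board z 12.4040773959502Traceback (most recent call last):
  File "<stdin>", line 8, in <module>
    return _quantile_unchecked(
        a, q, axis, out, overwrite_input, method, keepdims, weights)
    return _ureduce(a,
                    func=_quantile_ureduce_func,
    ...<5 lines>...
                    overwrite_input=overwrite_input,
                    method=method)
    r = func(a, **kwargs)
    result = _quantile(arr,
                       quantiles=q,
    ...<2 lines>...
                       out=out,
                       weights=wgt)
    slices_having_nans = np.isnan(arr[-1, ...])
                                  ~~~^^^^^^^^^
IndexError: index -1 is out of bounds for axis 0 with size 0
```

>>> apply_moves(moves=[[[-0.3,0,1.5],0,3.0],[[-0.6,0,3.5],0,3.0],[[-0.6,0,5],0,3.0],[[-0.6,0,5.5],0,3.0],[[-0.6,0,5.8],0,3.0],[[-0.6,0,5.8],0,3.0],[[-0.6,0,5.8],0,3.0],[[-0.6,0,5.8],0,5.5],[[-0.6,0,5.8],0,7],[[-0.6,0,5.8],0,8.6]])

```text
time: 6.2
eef_pos: [491.4, 237.2, 55.1]
eef_rot: [0.0, 0.076, 0.997, 0.0]
contact_force: [-0.1, -0.1, 0.2]
gripper_width: 68.9
gripper_force: 0.0
```

>>> apply_moves(moves=[[[0,0,0],0,8.6],[[0,0,0],0,8.6],[[0,0,0],0,8.6],[[0,0,0],0,8.6],[[0,0,-1],0,8.6],[[0,0,-3],0,8.6],[[0,0,-5.5],0,8.6],[[0,0,-8],0,8.6],[[0,0,-10],0,8.6],[[0,0,-10],0,8.6]])

```text
time: 7.2
eef_pos: [492.8, 237.9, 157.8]
eef_rot: [0.002, 0.076, 0.997, 0.002]
contact_force: [-0.0, 0.2, 0.3]
gripper_width: 86.2
gripper_force: 0.0
```

```bash
python3 - <<'E'
from h import *
for n in('scene','top'):
    im,d=grab(n)
z=np.load('scene.npz');P=pts('scene',z['d'])
u=np.radians(-8.8); R=np.array([[np.cos(u),-np.sin(u)],[np.sin(u),np.cos(u)]])
L=(P[...,:2]-[511.5,233.6])@R
k=(abs(L[...,0])<45)&(abs(L[...,1])<45)&(P[...,2]>20)&(P[...,2]<108)
q=np.c_[L[k],P[k][:,2]]
f=q[(q[:,2]>25)&(q[:,2]<92)]; print('face',np.percentile(f,[5,50,95],0).round(1),len(f))
t=q[q[:,2]>97];print('top',np.percentile(t,[5,50,95],0).round(1))
ex=R[:,0]; p=np.array([511.5,233.6])-75*ex; to(*p,160,81.2)
cv2.imwrite('pics/s2.png',cv2.resize(z['im'][110:260,200:350],None,fx=3,fy=3)[:,:,::-1])
E
```

```text
face [[-18.9 -24.7  27.4]
 [ -4.2  -4.   59.6]
 [ -1.7  20.4  89.1]] 306
top [[-37.5 -22.9  97.9]
 [-20.   -1.9 100.3]
 [ -3.8  20.4 103. ]]
cm [ 5.45 -0.02 -0.49] turn 0.01 | yaw 81.3 tilt [ 0.001  0.    -1.   ] pos [491.3 237.  155.2] t 7.3
```

View pics/s2.png

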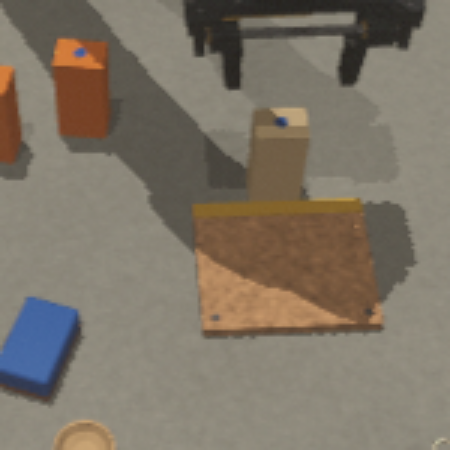

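The blank stands free about 4 mm from the edge (step 1 done). Next I close the fingers, go behind it, and push high on its back.

>>> apply_moves(moves=[[[1,0,0],0,0.5],[[2.5,0,0],0,0.5],[[4,0,0],0,0.5],[[5,0,0],0,0.5],[[5,0,0],0,0.5],[[5,0,0],0,0.5],[[5,0,0.5],0,0.5],[[5,0,2.5],0,0.5],[[5,0,5],0,0.5],[[5,0,7],0,0.5]])

```text
time: 8.3
eef_pos: [442.4, 244.3, 83.4]
eef_rot: [0.0, 0.077, 0.997, 0.0]
contact_force: [0.0, 0.3, -0.2]
gripper_width: 8.2
gripper_force: 0.0
```

>>> apply_moves(moves=[[[0,0,0],0,0.5],[[-0.5,0,0],0,0.5],[[-1.3,0,0],0,0.5],[[-2.1,0,0],0,0.5],[[-2.9,0,0],0,0.5],[[-3.7,0,0],0,0.5],[[-4.5,0,0],0,0.5],[[-5.2,0,0],0,0.5],[[-5.9,0,0],0,0.5],[[-6.6,0,0],0,0.5]])

```text
time: 9.3
eef_pos: [507.5, 234.5, 84.7]
eef_rot: [-0.0, 0.076, 0.997, 0.0]
contact_force: [0.1, -0.4, -0.1]
gripper_width: 5.0
gripper_force: 0.0
```

```bash
python3 - <<'E'
from h import *
im,d=grab('scene')
u=np.radians(-8.8); R=np.array([[np.cos(u),-np.sin(u)],[np.sin(u),np.cos(u)]])
p=np.array([511.5,233.6]); to(*p,86,81.2)
cv2.imwrite('pics/s3.png',cv2.resize(im[110:260,200:350],None,fx=3,fy=3)[:,:,::-1])
E
```

```text
cm [-0.25 -0.02 -0.13] turn -0.0 | yaw 81.2 tilt [ 0.002  0.    -1.   ] pos [509.  234.1  84.7] t 9.35
```

View pics/s3.png

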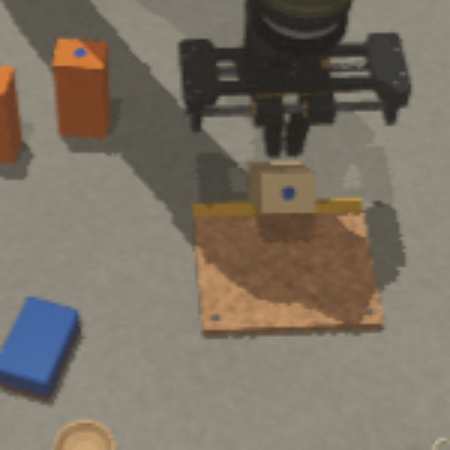

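The blue-dot end (288,193) now faces the camera, so it has tipped. I'll raise the tool, let it settle, and measure.

>>> apply_moves(moves=[[[0,0,0],0,0.5],[[0,0,0],0,0.5],[[0,0,-1],0,0.5],[[0,0,-3],0,2],[[0,0,-6],0,4],[[1,0,-9],0,6],[[4,0,-10],0,8.6],[[8,0,-10],0,8.6],[[11,0,-10],0,8.6],[[11,0,-10],0,8.6]])

```text
time: 10.35
eef_pos: [393.6, 251.9, 185.6]
eef_rot: [-0.002, 0.073, 0.997, -0.001]
contact_force: [-0.6, 0.1, -0.3]
gripper_width: 58.9
gripper_force: 0.0
```

```bash
python3 - <<'E'
from h import *
im,d=grab('top'); P=pts('top',d); im2,d2=grab('scene'); P2=pts('scene',d2)
to(511,233,180,81.2)
u=np.radians(-8.8); R=np.array([[np.cos(u),-np.sin(u)],[np.sin(u),np.cos(u)]])
for Q in(P,P2):
    L=np.dstack([(Q[...,:2]-[511.5,233.6])@R,Q[...,2]])
    k=(L[...,0]>-90)&(L[...,0]<130)&(abs(L[...,1])<70)&(L[...,2]>22)&(L[...,2]<75); q=L[k]
    print(len(q),np.percentile(q,[2,50,98],0).round(1))
cv2.imwrite('pics/s4.png',np.hstack([cv2.resize(im2[110:260,200:350],None,fx=2.6,fy=2.6),cv2.resize(im[130:280,120:270],None,fx=2.6,fy=2.6)])[:,:,::-1])
E
```

```text
cm [-11.44  -0.15   0.56] turn 0.03 | yaw 81.4 tilt [ 0.001  0.    -1.   ] pos [398.2 251.7 185.5] t 10.45
888 [[-23.5 -25.5  33.2]
 [ 24.   -2.6  47.9]
 [ 72.2  21.2  50.8]]
640 [[-23.6 -24.8  24.3]
 [ 35.3  -2.6  47.9]
 [ 75.2  21.9  51.7]]
```

View pics/s4.png

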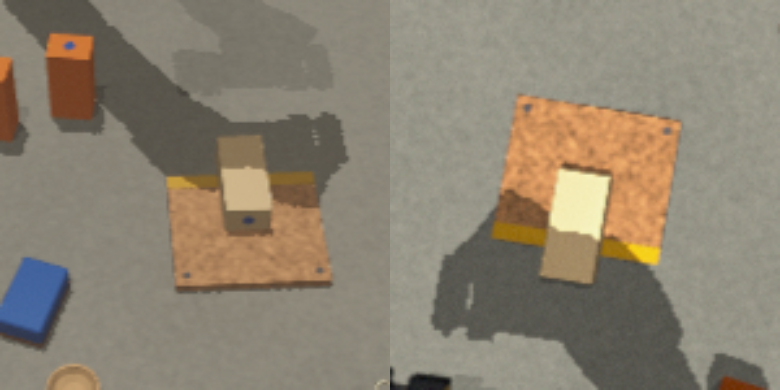

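The blank lies flat on the board with its top at 48 mm, centre about 25 mm beyond the edge, overhanging it. It is released and at rest (step 2 done). Now its exact rectangle, plus the tray once more.

```bash
python3 - <<'E'
from h import *
z=np.load('top.npz'); P=pts('top',z['d']); ok=z['d']>0
r=rect(P,ok,40,56,(535.6,227.6),75); print(r)
print('laid',rect(P,ok,76,92,(529.3,-185.5),75))
to(*r[0],100,r[2] if r[1][0]<r[1][1] else r[2]-90)
z2=np.load('scene.npz'); P2=pts('scene',z2['d']); print(rect(P2,z2['d']>0,44,56,(535.6,227.6),75)); print('laid s',rect(P2,z2['d']>0,78,92,(529.3,-185.5),75))
print('low2 s',rect(P2,z2['d']>0,42,54,(683,-212.6),58)); print('low2 t',rect(P,ok,42,54,(683,-212.6),58))
E
```

```text
(array([535.2, 228.3]), array([48. , 99.8]), 81.0, 47.9, 858)
laid (array([ 529.3, -185.1]), array([49.2, 99.7]), 80.2, 83.6, 910)
cm [-13.89  -0.26   8.56] turn 0.07 | yaw 81.4 tilt [ 0.001  0.    -1.   ] pos [398.2 251.7 185.5] t 10.45
(array([535.3, 229.4]), array([ 48.8, 102.8]), 80.9, 48.4, 521)
laid s (array([ 529.8, -184.7]), array([ 49. , 101.8]), 80.5, 84.7, 632)
low2 s (array([ 679.7, -211.4]), array([ 49. , 108.4]), 80.3, 48.7, 826)
low2 t (array([ 679. , -212.3]), array([ 49.1, 106.4]), 79.4, 47.8, 809)
```

>>> apply_moves(moves=[[[-1.5,0,0],0,8.6],[[-4.5,0,0],0,8.6],[[-8,-0.1,0],0,8.6],[[-11.5,-0.2,1],0,8.6],[[-13.9,-0.2,3.5],0,8.6],[[-13.9,-0.2,7],0,8.6],[[-13.9,-0.2,10],0,8.6],[[-13.9,-0.2,11.5],0,8.6],[[-13.9,-0.2,11.5],0,8.6],[[-13.9,-0.2,11.5],0,8.6]])

```text
time: 11.45
eef_pos: [536.3, 228.4, 70.5]
eef_rot: [0.001, 0.076, 0.997, 0.0]
contact_force: [0.5, -0.3, 0.6]
gripper_width: 86.0
gripper_force: 0.0
```

```bash
python3 - <<'E'
from h import *
to(535.2,228.8,19,81)
E
```

```text
cm [0.12 0.02 5.15] turn 0.05 | yaw 81.2 tilt [ 0.001  0.001 -1.   ] pos [536.3 228.4  70.5] t 11.45
```

>>> apply_moves(moves=[[[0.1,0,1.5],0,8.6],[[0.1,0,3.5],0,8.6],[[0.1,0,4.7],0,8.6],[[0.1,0,5.1],0,8.6],[[0.1,0,5.1],0,7],[[0.1,0,5.1],0,5.5],[[0.1,0,5.1],0,3],[[0.1,0,5.1],0,3],[[0.1,0,5.1],0,3],[[0.1,0,5.1],0,3]])

```text
time: 12.45
eef_pos: [534.7, 228.7, 19.1]
eef_rot: [0.0, 0.076, 0.997, 0.0]
contact_force: [-0.2, 0.5, 3.8]
gripper_width: 47.9
gripper_force: 30.0
```

>>> apply_moves(moves=[[[0,0,0],0,3],[[0,0,0],0,3],[[0,0,0],0,3],[[0,0,0],0,3],[[0,0,-1],0,3],[[0,0,-3],0,3],[[0,0,-6],0,3],[[0,0,-10],0,3],[[0,0,-14],0,3],[[0,0,-16],0,3]])

```text
time: 13.45
eef_pos: [535.3, 228.6, 182.2]
eef_rot: [0.002, 0.076, 0.997, 0.001]
contact_force: [0.7, 0.2, -0.8]
gripper_width: 47.6
gripper_force: 30.0
```

```bash
python3 - <<'E'
from h import *
u=np.radians(-9.9); ex=np.array([np.cos(u),np.sin(u)]); t=np.array([529.5,-185])+104.5*ex; print(t)
to(*t,178,80.1)
E
```

```text
[ 632.44392458 -202.96659098]
cm [-16.17 -41.17   0.38] turn 0.23 | yaw 81.2 tilt [ 0.003  0.002 -1.   ] pos [535.3 228.6 182.2] t 13.45
```

>>> apply_moves(moves=[[[-0.6,-1.5,0],0,3],[[-2,-5,0],0,3],[[-3.6,-9.2,0],0.2,3],[[-5.3,-13.5,0],0.2,3],[[-7,-17.8,0],0.2,3],[[-8.7,-22.1,0],0.2,3],[[-10.4,-26.4,0],0.2,3],[[-12,-30.5,0],0.2,3],[[-13.4,-34,0],0.2,3],[[-14.2,-36,0],0.2,3]])

```text
time: 14.45
eef_pos: [618.0, -155.8, 176.5]
eef_rot: [-0.002, 0.088, 0.996, -0.002]
contact_force: [-0.4, 1.0, -0.8]
gripper_width: 47.7
gripper_force: 30.0
```

>>> apply_moves(moves=[[[-0.8,-2,0],0,3],[[-1.6,-4,0],0,3],[[-2,-5.1,0],0,3],[[-2,-5.1,1],0,3],[[-2,-5.1,3],0,3],[[-2,-5.1,5],0,3],[[-2,-5.1,6.5],0,3],[[-2,-5.1,7],0,3],[[-2,-5.1,7],0,3],[[-2,-5.1,7],0,3]])

```text
time: 15.45
eef_pos: [631.6, -202.4, 109.2]
eef_rot: [0.001, 0.085, 0.996, 0.0]
contact_force: [0.2, -0.0, -0.9]
gripper_width: 47.5
gripper_force: 30.0
```

```bash
python3 - <<'E'
from h import *
to(632.4,-203,56,80.1)
im,d=grab('scene'); P=pts('scene',d); ok=d>0
for n,a in (('held',(90,102,(632,-203),62)),('laid',(79,89,(529.5,-185),62))): print(n,rect(P,ok,*a))
u=np.radians(-9.9); R=np.array([[np.cos(u),-np.sin(u)],[np.sin(u),np.cos(u)]])
L=np.dstack([(P[...,:2]-[581,-194])@R,P[...,2]])
k=(L[...,0]>80)&(L[...,0]<115)&(abs(L[...,1])<40)
for lo,hi in((64,94),(20,44)):
  q=L[k&(L[...,2]>lo)&(L[...,2]<hi)]; print(lo,len(q),np.percentile(q,[3,50,97],0).round(1) if len(q) else '')
q=L[(abs(L[...,0])<140)&(abs(L[...,1])<40)&(L[...,2]>10)]; np.save('L.npy',q)
cv2.imwrite('pics/s5.png',cv2.resize(im[150:290,90:230],None,fx=4,fy=4)[:,:,::-1])
E
```

```text
cm [-0.08 -0.04  5.32] turn 0.04 | yaw 80.3 tilt [ 0.001  0.    -1.   ] pos [ 631.6 -202.4  109.2] t 15.45
held None
laid (array([ 512.7, -181.3]), array([47.4, 64.3]), 81.1, 84.6, 169)
64 0 
20 36 [[ 82.1  22.7  21.2]
 [ 97.5  23.3  33.2]
 [113.6  23.9  42.2]]
```

View pics/s5.png

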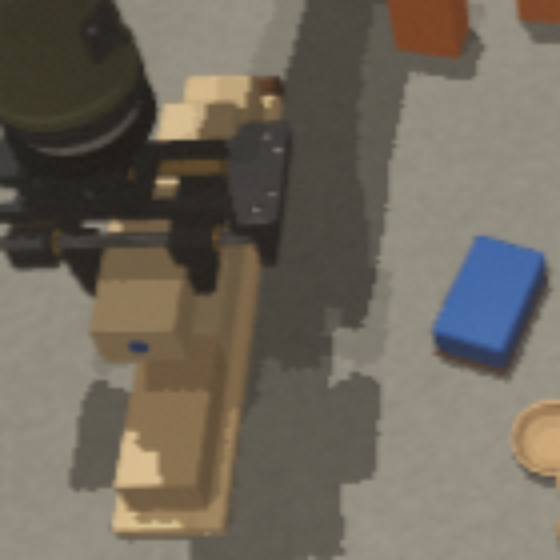

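The blank is held over the open place with its dot end at (138,347), and clear of the stack. I'll check the end face and sides from depth.

```bash
python3 - <<'E'
from h import *
z=np.load('scene.npz'); P=pts('scene',z['d'])
u=np.radians(-9.9); R=np.array([[np.cos(u),-np.sin(u)],[np.sin(u),np.cos(u)]])
L=np.dstack([(P[...,:2]-[580.7,-193.9])@R,P[...,2]])[150:290,90:230]
def s(n,v0,v1,u0,u1):
    q=L[v0:v1,u0:u1].reshape(-1,3); print(n,np.percentile(q,[10,50,90],0).round(1).tolist())
s('end',85,88,27,43); s('top',74,80,27,44)
s('low2end',123,128,34,48)
for v in(72,76,80): print([L[v,c].round(0).tolist() for c in range(21,50,2)])
E
```

```text
end [[100.9, -12.0, 117.7], [102.0, 2.4, 122.5], [102.9, 16.3, 128.1]]
top [[81.0, -10.4, 136.7], [86.8, 4.9, 138.8], [93.2, 19.9, 140.6]]
low2end [[151.7, -13.0, 16.3], [152.7, 0.1, 27.1], [153.6, 12.3, 38.3]]
[[61.0, -37.0, 117.0], [62.0, -32.0, 119.0], [75.0, -19.0, 140.0], [73.0, -16.0, 137.0], [77.0, -10.0, 142.0], [76.0, -5.0, 141.0], [76.0, -1.0, 141.0], [75.0, 3.0, 139.0], [75.0, 7.0, 138.0], [76.0, 12.0, 139.0], [76.0, 16.0, 139.0], [77.0, 22.0, 141.0], [75.0, 25.0, 137.0], [64.0, 24.0, 120.0], [61.0, 27.0, 115.0]]
[[1.0, -79.0, 3.0], [85.0, -22.0, 139.0], [85.0, -18.0, 139.0], [85.0, -14.0, 138.0], [86.0, -8.0, 141.0], [85.0, -5.0, 138.0], [86.0, 0.0, 140.0], [86.0, 5.0, 140.0], [85.0, 8.0, 138.0], [86.0, 13.0, 139.0], [86.0, 18.0, 139.0], [84.0, 21.0, 136.0], [80.0, 23.0, 128.0], [70.0, 23.0, 112.0], [32.0, 9.0, 50.0]]
[[12.0, -77.0, 2.0], [94.0, -22.0, 137.0], [94.0, -17.0, 137.0], [95.0, -12.0, 138.0], [95.0, -8.0, 138.0], [95.0, -3.0, 138.0], [95.0, 1.0, 138.0], [96.0, 6.0, 138.0], [97.0, 11.0, 141.0], [97.0, 15.0, 141.0], [95.0, 19.0, 137.0], [97.0, 24.0, 139.0], [87.0, 23.0, 123.0], [80.0, 24.0, 110.0], [44.0, 11.0, 50.0]]
```

>>> apply_moves(moves=[[[0,0,1],0,3],[[0,0,2.5],0,3],[[0,0,3.8],0,3],[[0,0,4.5],0,3],[[0,0,4.9],0,3],[[0,0,5.1],0,3],[[0,0,5.2],0,3],[[0,0,5.3],0,3],[[0,0,5.3],0,3],[[0,0,5.3],0,3]])

```text
time: 16.5
eef_pos: [631.3, -202.8, 56.0]
eef_rot: [0.0, 0.085, 0.996, -0.0]
contact_force: [0.5, 0.3, -0.8]
gripper_width: 47.6
gripper_force: 30.0
```

>>> apply_moves(moves=[[[0,0,0.05],0,3],[[0,0,0.1],0,3],[[0,0,0.1],0,3],[[0,0,0.1],0,3],[[0,0,0.1],0,5.2],[[0,0,0.1],0,6],[[0,0,0.1],0,7],[[0,0,0.1],0,8.6],[[0,0,0.1],0,8.6],[[0,0,0.1],0,8.6]])

```text
time: 17.5
eef_pos: [631.1, -202.7, 54.6]
eef_rot: [-0.0, 0.085, 0.996, 0.0]
contact_force: [-0.3, -0.1, -0.3]
gripper_width: 85.8
gripper_force: 0.0
```

>>> apply_moves(moves=[[[0,0,0],0,8.6],[[0,0,0],0,8.6],[[0,0,0],0,8.6],[[0,0,-1],0,8.6],[[0,0,-3],0,8.6],[[0,0,-6],0,8.6],[[0,0,-10],0,8.6],[[3,3,-14],0,8.6],[[6,7,-15],0,8.6],[[8,11,-15],0,8.6]])

```text
time: 18.5
eef_pos: [571.9, -83.5, 207.8]
eef_rot: [0.003, 0.087, 0.996, -0.0]
contact_force: [0.9, 1.3, -1.2]
gripper_width: 86.1
gripper_force: 0.0
```

>>> apply_moves(moves=[[[0,4,0],0,8.6],[[0,8,0],0,8.6],[[0,11,0],0,8.6],[[0,13,0],0,8.6],[[0,14,0],0,8.6],[[0,14,0],0,8.6],[[0,14,0],0,8.6],[[0,14,0],0,8.6],[[0,14,0],0,8.6],[[0,14,0],0,8.6]])

```text
time: 19.5
eef_pos: [595.4, 53.8, 204.6]
eef_rot: [-0.0, 0.086, 0.996, -0.0]
contact_force: [0.4, -0.1, 0.2]
gripper_width: 85.6
gripper_force: 0.0
```

```bash
python3 - <<'E'
from h import *
im,d=grab('top'); P=pts('top',d); im2,d2=grab('scene'); P2=pts('scene',d2)
u=np.radians(-9.9); R=np.array([[np.cos(u),-np.sin(u)],[np.sin(u),np.cos(u)]])
for Q,dd in((P,d),(P2,d2)):
    L=np.dstack([(Q[...,:2]-[580.7,-193.9])@R,Q[...,2]]); ok=dd>0
    for x in(-52,52): print(x,rect(L,ok&(abs(L[...,0]-x)<51.5+(x>0)*8),72,94,(x,0),75))
cv2.imwrite('pics/s6.png',np.hstack([cv2.resize(im2[150:290,90:230],None,fx=2.8,fy=2.8),cv2.resize(im[130:270,290:430],None,fx=2.8,fy=2.8)])[:,:,::-1])
print(bot.get_obs()['time'])
E
```

```text
-52 None
52 (array([56.9, -1.3]), array([90.9, 47.9]), 1.3, 83.8, 562)
-52 (array([-51.4,   0.2]), array([101.7,  49.6]), 0.8, 84.6, 662)
52 (array([48.1, -0.4]), array([110.6,  49.1]), 0.0, 84.4, 877)
19.6
```

View pics/s6.png

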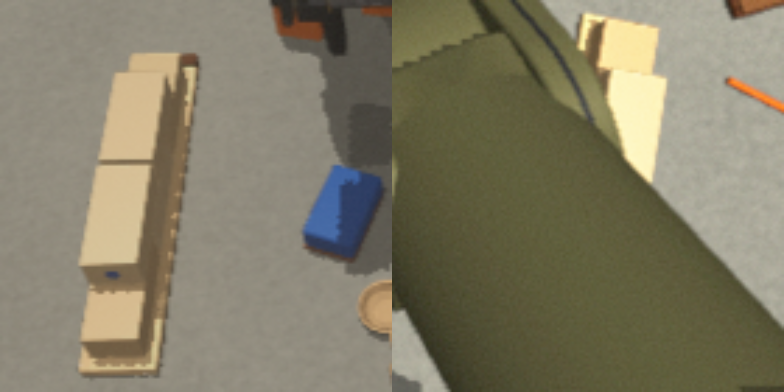

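The blank lies in line in the open place with a small, even gap at (127,162). Its far end is at about 103 mm, so its centre is at about 53 mm, and its top is at 84 mm. It is released and the arm is clear.

```bash
python3 -c "
from workcell import bot
print(bot.sign_off())"
```

```text
the job is handed in; nothing more can be done
None
```

I tipped the blank over the board's yellow edge, laid it flat in the open place of the upper course about 1 mm from nominal by camera, and handed the job in at 19.6 s; sign-off returned no verdict.

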